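# Refit the discharge valve's lever

## Robot

A 6-joint arm with a two-finger parallel gripper is mounted at the origin on the work surface. World frame = base frame: x ahead of the robot, y to its left, z up, the work surface at z = 0. Lengths are in m, angles in rad, forces in N, time in s.
With the tool pointing down it reaches from about 0.275 to 0.975 m from the base axis. Payload 8.4 kg.
Tool frame: the origin (TCP) lies on the centre line of the jaws, within the pads' length; the fingertips stand 25 mm ahead of it and the grasp point (between the pads) lies 6 mm ahead of it; z points along the fingers, y is the line along which they close (so a half turn about z gives the same grasp; the last joint's range is limited). The gripper opens to 92 mm and grips with 3 to 60 N. Pads are 20 mm wide; open, the fingers measure 128 mm over their backs; the gripper's body (75 mm by 189 mm) begins 69 mm behind the grasp point.
Start: joints at [1.158, 0.353, 1.633, -0, 1.155, -0.002], TCP at [0.25, 0.573, 0.24] pointing down, gripper open.
Joint ranges: [-2.63, 2.63], [-0.92, 2.1], [0.06, 2.66], [-1.3, 4.44], [0, 2.69], [-3.02, 3.02]. Speed limits (rad/s): [2.22, 2.22, 2.79, 3.14, 3.14, 3.14].

## Interface

Orientations are given as a 3x3 rotation matrix whose columns are the frame's x, y, z axes.
In Python, from rig import env gives the robot as it stands.
- The arm moves only by the tool play_rows, never from a script. Its argument "moves" is a list of rows, each a list of 5 numbers: the opening, from 0 (shut) to 1 (fully open), then the shift along the tool's x, y, z in m, then the turn about the tool's z in rad. A call has 1 to 12 rows; each row is the pose to reach, as a shift and turn from the pose commanded when the call began, along the tool's axes at that moment; what a row does not reach only later rows make up. A row lasts 1/12 s, in which the tool goes at most 41.7 mm and 7.16 degrees, less where a joint would pass 70% of its speed; a pose out of reach is approached as far as the arm can. A call with a gripper value outside its range is refused whole. The fingers move at their own pace and stop on an object; "newtons" is the grip in N (left out, the last holds). Time passes only in rows, so rows that repeat a pose let the fingers close. It gives the time, the measured TCP pose, the force, the opening and the grip force at its end, in the units of the state.
- env.get_obs(): the state, without advancing time (a new reading comes with each control period).
- env.camera(name): name is "scene" or "side" or "wrist"; returns the picture (480x640x3 uint8, red, green, blue); there is no depth.
- env.camera_model(name): a dict with "intrinsics" (3x3 intrinsics, pixels), "position" and "orientation" of the camera in the world. Camera axes: x right, y down, z forward; pixel columns grow to the right and rows downward; lengths in m; the calibration is good to about 2 mm. A picture is of the moment at which its call begins: read the wrist's pose just before it. camera_model takes no time and is no camera call; for the wrist camera it gives the pose at the moment of the call.
- env.close_job(): hands the job in; it is judged then, once.
Trained networks look in the newest picture that a camera, given by its name, has taken for a name from the list of things; names that differ only in an ending like _2 or _b are one class to them, and where a whole thing is asked for, a point or a joint stands for the part that bears it (a point fixed in the world has none). Each returns a list of dicts, best first, with "confidence" (0 to 1); they miss things now and then, are a little off and sometimes report something else, mostly with a low value. They report only what shows in the picture. A call takes as long as a camera call. They do not tell look-alikes from the thing itself.
- env.recognise(target, camera): "extent" ([left, top, right, bottom] as shares, 0 to 1, of the picture: columns of its width, rows of its height, round what is visible of it).
The state is a dict: "time": time; "qpos": joint angles; "joint_vel": joint speeds; "effort": joint torques, N m; "eef_pos": TCP position; "tool_rot": TCP orientation; "wrist_force": force on the tool from outside, world axes, zero at the start; "torque": the same for the moment, N m; "gripper_width": finger opening in m; "finger_force": force on a finger pad.
Only numpy, scipy, OpenCV 4.12 (cv2) and the standard library are available. Lean on these libraries where they do the work, as an engineer would, in place of code of your own. Each camera call takes 0.05 s, during which the arm holds its last target. There are 200 camera calls.

## Task

The discharge valve on the lab bench has lost its lever. Take the lever with the red ball knob, turn it so that the slot in its hub matches the two ribs of the valve's brass stem and its knob points the same way as the valve's red pointer, and lower it over the stem until it sits fully home, flat on the grey plate, before you let go. Leave the lever with the black knob where it lies.

Things in the scene. Friction and masses are not known exactly. Their poses are not given: they have to be found in the camera images.
- lever: Lever to fit, loose, flat on the bench. Steel hub 60 across, 28 tall, through slot 38 (x) by 22 (y). Arm 14 wide, 14 high, along +x from 30 to 120, top 26 above the hub's underside; red ball knob 36 across, centre at x 135. A 12 wide lug under it reaches to x 46, level with the hub's underside. Balances at x 19; a firm pinch of the arm at x 46 carries it. Origin: centre of the hub's underside, z up. 0.25-0.5 kg; mm.
- spare_lever: Bystander, loose, flat on the bench: same outer size and shape as the lever, but a black ball knob and only a small square bore 14 mm wide, so it does not fit the stem. Same origin and axes.
- valve_stem (a point): Foot of the fixed valve's upright brass stem, on its grey plate (96 across, 120 above the bench): the lever's origin belongs here. Stem 35 tall: core 14 thick, two opposite ribs along x, 28 across both, 8 wide, top rounded. x points along the red pointer, z up. Under the plate a steel tube, 51 thick, 194 long, lies along y on a stand. mm.
- valve_mark (a point): Outer tip of the valve's red pointer, a bar 14 mm wide that sticks out of the grey plate level with its top; 78 mm from the stem's axis along the stem's x. The knob must point this way.
There are look-alikes about, which are no part of the job. What is shaped like the lever but green is not meant.

How it is judged:
At the end, for the whole second after the job is handed in: Red-knobbed lever on the stem: hub centred within 12 mm, underside within 6 mm of the grey plate, flat within 7 degrees, arm within 34 degrees of the red pointer (the slot's play) with the knob on its side, at rest, let go; black-knobbed lever within 30 mm of its start (horizontal distance between lever and valve_stem below 0.012 m and z of lever in the frame of valve_stem between -0.006 and 0.006 m and angle between lever's own z axis and vertical below 0.12 rad and angle between the x axis of lever and the x axis of valve_stem, either way round below 0.6 rad and x of valve_mark in the frame of lever above 0.03 m and linear speed of lever below 0.03 m/s and distance of spare_lever from where it was at the start of the episode below 0.03 m); the robot touches nothing.
It fails at once if the lever is let go over the valve before it is down on the plate (still more than 15 mm up) (horizontal distance between lever and valve_stem below 0.05 m and z of lever in the frame of valve_stem above 0.015 m and contact force between the fingers and lever below 0.3 N).
It fails at once if the black-knobbed lever is moved by more than 30 mm (distance of spare_lever from where it was at the start of the episode above 0.03 m).
It also fails if it takes over 40 s, if anything falls off the work surface, if the arm or the gripper's body presses on something with over 40 N, if the wrist force passes 120 N, or if a joint passes its speed limit or range.

## Working session

There is one attempt and no reset: what is moved stays moved. The work goes in short steps, Python scripts to look and compute and a tool call to move; the robot and the scene stay as the last step left them, time stands still between calls to the robot, and variables do not carry over. Pictures are saved under pics/ and viewed, at most 10 in all, crops included, and the job is handed in when it is done.

Besides the shell and the picture viewer there is one more tool, called by a JSON object that holds its "api" and its "payload", one argument or row to a line. play_rows: Moves the arm, as the interface text tells. Its arguments: {"type":"object","properties":{"moves":{"type":"array"},"newtons":{"type":"number"}},"required":["moves"]}

```bash
mkdir -p pics; ls; python3 - <<'E'
from rig import env
import cv2,numpy as np
np.set_printoptions(precision=4,suppress=True)
o=env.get_obs();print(o['time'],o['eef_pos'],o['tool_rot'])
for c in ['scene','side','wrist']:
    im=env.camera(c);cv2.imwrite(f'pics/{c}0.png',im[:,:,::-1])
    m=env.camera_model(c);print(c,m)
    for t in ['lever','valve_stem','valve_mark']:
        for d in env.recognise(t,c)[:4]:
            e=np.array(d['extent'])*[640,480,640,480];print(t,round(d['confidence'],2),e.round(1))
E
```

```text
pics
0.0 [0.2494 0.5726 0.2389] [[-0.9168  0.3993 -0.0006]
 [ 0.3993  0.9168 -0.0012]
 [ 0.     -0.0013 -1.    ]]
scene {'intrinsics': array([[524.0833,   0.    , 320.0355],
       [  0.    , 524.0833, 238.1949],
       [  0.    ,   0.    ,   1.    ]]), 'position': array([ 1.1203, -0.1577,  0.8594]), 'orientation': array([[ 0.3134,  0.7206, -0.6185],
       [ 0.9495, -0.2481,  0.192 ],
       [-0.0151, -0.6475, -0.7619]])}
lever 0.79 [118.5 302.2 183.5 392.7]
lever 0.58 [142.7 214.3 222.2 273.2]
valve_stem 0.8 [380.7 179.5 459.7 274.9]
valve_mark 0.8 [379.9 178.5 461.5 273.6]
side {'intrinsics': array([[446.3956,   0.    , 317.6197],
       [  0.    , 446.3956, 230.1793],
       [  0.    ,   0.    ,   1.    ]]), 'position': array([0.3585, 0.5818, 0.7059]), 'orientation': array([[-0.9814, -0.1394,  0.1323],
       [-0.1922,  0.7206, -0.6662],
       [-0.0025, -0.6792, -0.734 ]])}
lever 0.86 [280.1 131.3 334.1 172.8]
lever 0.59 [362.4 156.9 413.7 213.7]
valve_stem 0.72 [223.3 295.4 343.6 412.4]
valve_mark 0.57 [222.9 293.3 343.4 418.3]
wrist {'intrinsics': array([[397.3886,   0.    , 322.8261],
       [  0.    , 397.3886, 240.5244],
       [  0.    ,   0.    ,   1.    ]]), 'position': array([0.1889, 0.5996, 0.3858]), 'orientation': array([[ 0.4001,  0.891 ,  0.2146],
       [ 0.9165, -0.3887, -0.0947],
       [-0.0009,  0.2346, -0.9721]])}
```

```bash
python3 -c "
import cv2,numpy as np
a=cv2.imread('pics/scene0.png');b=cv2.imread('pics/side0.png')
cv2.imwrite('pics/s.png',a)"
```

```text
(no output)
```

View pics/scene0.png

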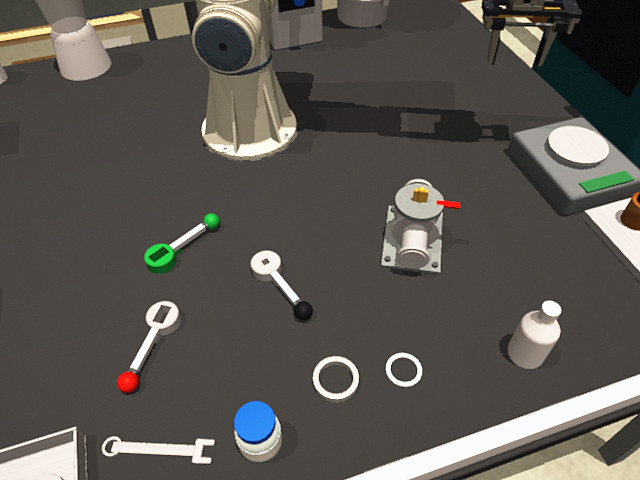

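View pics/side0.png

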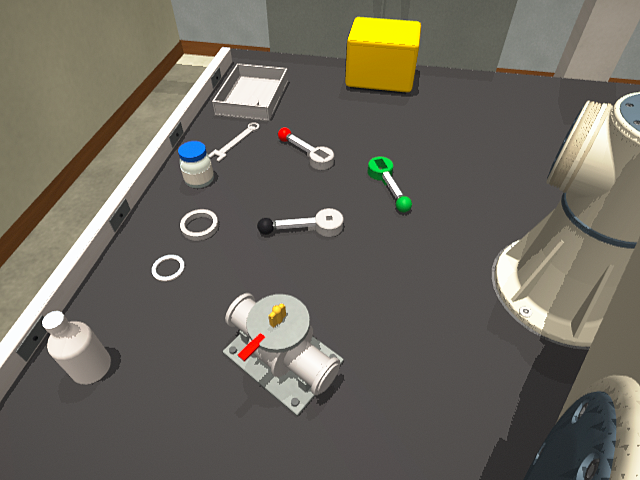

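The scene picture shows the red lever's hub at (162,316) and its knob at (128,382). The valve stem is at about (420,199) with the pointer tip at (460,205), and the black lever's hub is at (266,264). In the side picture the red lever's hub is at (321,156) with its knob at (284,133), and the stem foot is at about (277,320) with the pointer tip at (241,357).

```bash
cat > h.py <<'E'
import numpy as np,cv2
np.set_printoptions(precision=4,suppress=True)
def ray(m,uv):
    d=np.linalg.inv(m['intrinsics'])@[uv[0],uv[1],1]; return m['orientation']@d
def onz(m,uv,z):
    p=np.array(m['position']);d=ray(m,uv);return p+d*(z-p[2])/d[2]
def proj(m,P):
    c=(np.atleast_2d(P)-m['position'])@m['orientation'];q=c@m['intrinsics'].T;return q[:,:2]/q[:,2:]
def red(im):
    r,g,b=[im[:,:,i].astype(int) for i in range(3)]
    k=((r>90)&(r>2.5*g)&(r>2.5*b)).astype(np.uint8)
    n,l,s,c=cv2.connectedComponentsWithStats(k)
    return [(s[i],c[i]) for i in range(1,n) if s[i,4]>25],l
E
python3 - <<'E'
from h import *
from rig import env
H={'scene':((162,316),(420,200),(460,205)),'side':((321,156),(277,319),(241,357))}
for c in H:
    m=env.camera_model(c);im=cv2.imread(f'pics/{c}0.png')[:,:,::-1]
    for s,ce in red(im)[0]: print(c,s,ce.round(1),'z18',onz(m,ce,.018),'z120',onz(m,ce,.117))
    a,b,t=H[c];print('hub',onz(m,a,.028),'stem',onz(m,b,.12),'tip',onz(m,t,.12))
    # grey plate top: light-grey ellipse fit
E
```

```text
scene [437 200  23   9 140] [449.3 204. ] z18 [0.4361 0.3567 0.018 ] z120 [0.5166 0.2962 0.117 ]
scene [117 372  22  21 366] [127.3 381.7] z18 [ 0.6369 -0.3606  0.018 ] z120 [ 0.6938 -0.3367  0.117 ]
hub [ 0.53   -0.2855  0.028 ] stem [0.4906 0.2453 0.12  ] tip [0.5283 0.3127 0.12  ]
side [278 127  13  15 124] [283.3 133.5] z18 [ 0.6375 -0.3653  0.018 ] z120 [ 0.5974 -0.229   0.117 ]
side [238 334  27  27 269] [250.8 347.1] z18 [0.5417 0.2431 0.018 ] z120 [0.5154 0.2919 0.117 ]
hub [ 0.5201 -0.2777  0.028 ] stem [0.4892 0.241  0.12  ] tip [0.5236 0.3108 0.12  ]
```

```bash
cat >> h.py <<'E'
def go(env,P,yaw):  # yaw: world angle (deg) of tool y
    o=env.get_obs();R=np.array(o['tool_rot']);d=R.T@(np.array(P)-o['eef_pos'])
    y=np.degrees(np.arctan2(R[1,1],R[0,1]));t=-np.radians((yaw-y+180)%360-180)
    print('t',o['time'],'at',np.array(o['eef_pos']),'yaw',y,'shift',d,'turn',t,'q',np.array(o['qpos']))
E
python3 -c "
from h import *;from rig import env
go(env,[.562,-.308,.17],53.8)"
```

```text
t 0.6 at [0.2496 0.573  0.2396] yaw 66.46640064684605 shift [-0.6382 -0.683   0.0696] turn 0.2210703956642032 q [ 1.1576  0.353   1.6334 -0.      1.1552 -0.0024]
```

{"api": "play_rows", "payload": {
  "moves": [
    [1,-0.638,-0.683,0,0.22],
    [1,-0.638,-0.683,0,0.22],
    [1,-0.638,-0.683,0,0.22],
    [1,-0.638,-0.683,0,0.22],
    [1,-0.638,-0.683,0,0.22],
    [1,-0.638,-0.683,0,0.22],
    [1,-0.638,-0.683,0,0.22],
    [1,-0.638,-0.683,0,0.22],
    [1,-0.638,-0.683,0,0.22],
    [1,-0.638,-0.683,0,0.22],
    [1,-0.638,-0.683,0,0.22],
    [1,-0.638,-0.683,0,0.22]
  ],
  "newtons": 50
}}

```text
time: 1.6
eef_pos: [0.4169, 0.0998, 0.24]
tool_rot: [[-0.808, 0.59, 0.001], [0.59, 0.808, 0.0], [-0.001, 0.001, -1.0]]
wrist_force: [0.7, 0.5, 0.1]
gripper_width: 0.092
finger_force: 0.0
```

```bash
python3 -c "
from h import *;from rig import env
go(env,[.562,-.308,.17],53.8)"
```

```text
t 1.6 at [0.4169 0.0998 0.24  ] yaw 53.872410619676415 shift [-0.3576 -0.2439  0.07  ] turn 0.0012638037267628896 q [ 0.2314  0.0384  2.0298  0.      1.0723 -0.7088]
```

{"api": "play_rows", "payload": {
  "moves": [
    [1,-0.357,-0.244,0.07,0],
    [1,-0.357,-0.244,0.07,0],
    [1,-0.357,-0.244,0.07,0],
    [1,-0.357,-0.244,0.07,0],
    [1,-0.357,-0.244,0.07,0],
    [1,-0.357,-0.244,0.07,0],
    [1,-0.357,-0.244,0.07,0],
    [1,-0.357,-0.244,0.07,0],
    [1,-0.357,-0.244,0.07,0],
    [1,-0.357,-0.244,0.07,0],
    [1,-0.357,-0.244,0.07,0],
    [1,-0.357,-0.244,0.07,0]
  ]
}}

```text
time: 2.6
eef_pos: [0.5618, -0.31, 0.1685]
tool_rot: [[-0.806, 0.592, 0.0], [0.592, 0.806, -0.001], [-0.001, -0.001, -1.0]]
wrist_force: [-0.0, 1.8, -0.6]
gripper_width: 0.092
finger_force: 0.0
```

```bash
python3 - <<'E'
from h import *;from rig import env
m=env.camera_model('wrist');im=env.camera('wrist')
for s,c in red(im)[0]: print(s,c,onz(m,c,.018))
for d in env.recognise('lever','wrist')[:3]: print(d['confidence'],np.array(d['extent'])*[640,480,640,480])
h=np.array([.525,-.281]);v=im[:,:,::-1].copy()
a=np.radians(-36.2);u=np.array([np.cos(a),np.sin(a)]);
for r in (0,.03,.046,.12):
    q=proj(m,[*(h+r*u),.026])[0];print(r,q);cv2.circle(v,tuple(int(x) for x in q),3,(255,0,255),-1)
cv2.imwrite('pics/w1.png',v);cv2.imwrite('pics/w1raw.png',im[:,:,::-1]);np.save('w1',m,allow_pickle=True)
go(env,[.562,-.308,.028],53.8)
E
```

```text
[304 323  44  30 951] [325.4301 339.2734] [ 0.6343 -0.3612  0.018 ]
0.75 [156.8     0.    251.328  36.192]
0.58 [275.2   130.704 358.976 353.28 ]
0 [325.5095 172.1941]
0.03 [325.5527 213.4804]
0.046 [325.575  234.6933]
0.12 [325.6708 326.1636]
t 2.7 at [ 0.5606 -0.3062  0.169 ] yaw 53.7728568655241 shift [-0.0024 -0.0006  0.141 ] turn -0.00047373706591590675 q [-0.5024  0.4449  1.6635  0.0003  1.0343 -1.441 ]
```

View pics/w1.png

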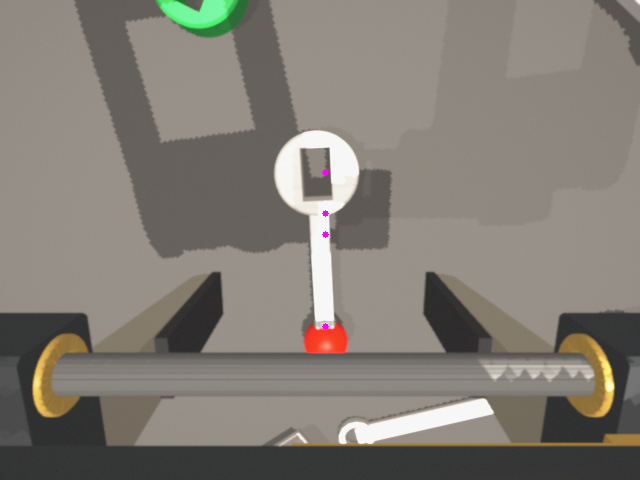

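The wrist picture shows the hub centre at (316.5,172), the arm running from (319.5,215) to (324.5,322) and the knob at (325,340). My estimate is therefore about 6 mm off at the hub.

```bash
python3 - <<'E'
from h import *;from rig import env
m=np.load('w1.npy',allow_pickle=True).item();im=cv2.imread('pics/w1raw.png')
h=onz(m,(316.5,172.5),.028)
k=(im.min(2)>200).astype(np.uint8)
P=[]
for r in range(222,316,4):
    x=np.flatnonzero(k[r,290:350])+290
    if 8<len(x)<25: P.append(onz(m,((x[0]+x[-1])/2,r),.026))
P=np.array(P);vx,vy,_,_=cv2.fitLine(P[:,:2].astype(np.float32),cv2.DIST_L2,0,.01,.01).ravel()
d=np.array([vx,vy])*np.sign(vx);c=P[:,:2].mean(0)
print(len(P),h,'ang',np.degrees(np.arctan2(d[1],d[0])),'hub off line',np.cross(d,h[:2]-c))
kb=np.array([.6365,-.3625]);print('knob-hub',kb-h[:2],np.linalg.norm(kb-h[:2]),np.degrees(np.arctan2(*(kb-h[:2])[::-1])))
s=(h[:2]-c)@d;h2=c+s*d;g=h2+.046*d;print('hub',h2,'grasp',g)
yaw=np.degrees(np.arctan2(d[1],d[0]))+90
go(env,[*g,.028],yaw)
E
```

```text
24 [ 0.5213 -0.2862  0.028 ] ang -33.442852 hub off line 0.00020142918856733832
knob-hub [ 0.1152 -0.0763] 0.1382009764892153 -33.49615946360403
hub [ 0.5211 -0.2864] grasp [ 0.5595 -0.3117]
t 2.7 at [ 0.5606 -0.3062  0.169 ] yaw 53.7728568655241 shift [-0.0026 -0.0051  0.141 ] turn -0.04859504727702503 q [-0.5024  0.4449  1.6635  0.0003  1.0343 -1.441 ]<stdin>:11: DeprecationWarning: Arrays of 2-dimensional vectors are deprecated. Use arrays of 3-dimensional vectors instead. (deprecated in NumPy 2.0)
```

{"api": "play_rows", "payload": {
  "moves": [
    [1,-0.001,-0.005,0.04,-0.048],
    [1,-0.001,-0.005,0.08,-0.048],
    [1,-0.001,-0.005,0.11,-0.048],
    [1,-0.001,-0.005,0.13,-0.048],
    [1,-0.001,-0.005,0.141,-0.048],
    [1,-0.001,-0.005,0.141,-0.048],
    [1,-0.001,-0.005,0.141,-0.048],
    [0,-0.001,-0.005,0.141,-0.048],
    [0,-0.001,-0.005,0.141,-0.048],
    [0,-0.001,-0.005,0.141,-0.048],
    [0,-0.001,-0.005,0.141,-0.048],
    [0,-0.001,-0.005,0.141,-0.048]
  ],
  "newtons": 60
}}

```text
time: 3.7
eef_pos: [0.559, -0.3106, 0.0291]
tool_rot: [[-0.835, 0.55, 0.001], [0.55, 0.835, -0.0], [-0.001, 0.0, -1.0]]
wrist_force: [-1.2, -0.2, -0.8]
gripper_width: 0.0606
finger_force: 0.0
```

{"api": "play_rows", "payload": {
  "moves": [
    [0,0,0,0,0],
    [0,0,0,0,0],
    [0,0,0,0,0],
    [0,0,0,0,0],
    [0,0,0,0,0],
    [0,0,0,0,0]
  ]
}}

```text
time: 4.2
eef_pos: [0.5588, -0.3105, 0.0285]
tool_rot: [[-0.835, 0.55, -0.0], [0.55, 0.835, 0.0], [0.0, -0.0, -1.0]]
wrist_force: [-0.3, -0.0, 0.4]
gripper_width: 0.0207
finger_force: 0.0
```

{"api": "play_rows", "payload": {
  "moves": [
    [0,0,0,0,0],
    [0,0,0,0,0],
    [0,0,0,0,0],
    [0,0,0,0,0],
    [0,0,0,-0.01,0],
    [0,0,0,-0.03,0],
    [0,0,0,-0.06,0],
    [0,0,0,-0.09,0],
    [0,0,0,-0.12,0],
    [0,0,0,-0.16,0],
    [0,0,0,-0.2,0],
    [0,0,0,-0.2,0]
  ]
}}

```text
time: 5.2
eef_pos: [0.5621, -0.3123, 0.2378]
tool_rot: [[-0.835, 0.55, 0.011], [0.55, 0.835, -0.006], [-0.012, 0.001, -1.0]]
wrist_force: [2.3, -0.9, -2.9]
gripper_width: 0.0133
finger_force: 60.0
```

```bash
python3 - <<'E'
from h import *;from rig import env
m=env.camera_model('wrist');im=env.camera('wrist')
cv2.imwrite('pics/w2.png',im[:,:,::-1]);np.save('w2',m,allow_pickle=True)
o=env.get_obs();print(o['eef_pos'],o['gripper_width'],o['finger_force'],o['wrist_force'],o['torque'])
E
```

```text
[ 0.561  -0.3116  0.234 ] 0.013395665825879506 59.99295651912689 [-0.2819  0.1454 -3.6918] [-0.0546 -0.0758  0.0329]
```

View pics/w2.png

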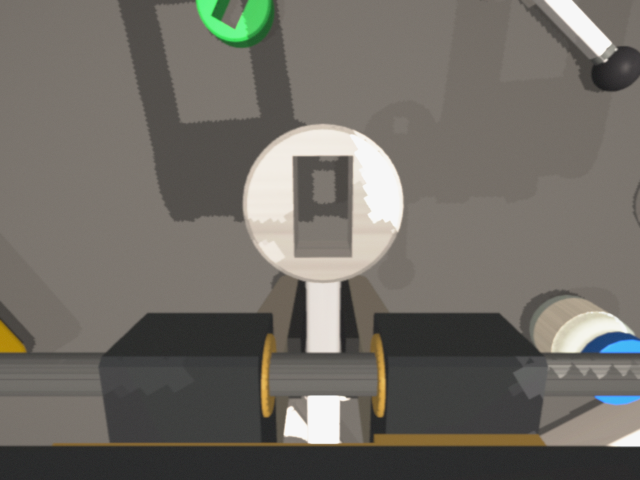

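The lever is held, with the hub centred at about (323.5,203) and the slot aligned with the tool. I'll go next to a viewing pose near the valve.

```bash
python3 - <<'E'
from h import *;from rig import env
m=np.load('w2.npy',allow_pickle=True).item();o=env.get_obs();R=np.array(o['tool_rot'])
p=onz(m,(323.5,203),o['eef_pos'][2]-.0005);print('hub in tool',R.T@(p-o['eef_pos']))
print(R)
go(env,[.553,.363,.24],152.4)
E
```

```text
hub in tool [0.0434 0.0003 0.0001]
[[-0.8349  0.5503  0.0075]
 [ 0.5503  0.835  -0.0041]
 [-0.0085  0.0007 -1.    ]]
t 5.25 at [ 0.561  -0.3116  0.234 ] yaw 56.61206759909531 shift [ 0.3779  0.5589 -0.0089] turn -1.671814804073544 q [-0.5094  0.3794  1.6075  0.0001  1.1461 -1.4975]
```

{"api": "play_rows", "payload": {
  "moves": [
    [0,0.01,0.015,-0.012,-0.06],
    [0,0.025,0.035,-0.012,-0.16],
    [0,0.045,0.065,-0.012,-0.27],
    [0,0.067,0.098,-0.012,-0.39],
    [0,0.089,0.132,-0.012,-0.51],
    [0,0.111,0.165,-0.012,-0.63],
    [0,0.133,0.197,-0.012,-0.75],
    [0,0.155,0.229,-0.012,-0.87],
    [0,0.177,0.261,-0.012,-0.99],
    [0,0.199,0.293,-0.012,-1.1],
    [0,0.214,0.316,-0.012,-1.18],
    [0,0.22,0.325,-0.012,-1.22]
  ]
}}

```text
time: 6.25
eef_pos: [0.5527, 0.0853, 0.2393]
tool_rot: [[-0.8, -0.6, -0.002], [-0.6, 0.8, 0.001], [0.001, 0.002, -1.0]]
wrist_force: [-0.3, -0.8, -2.2]
gripper_width: 0.0136
finger_force: 60.0
```

```bash
python3 - <<'E'
from h import *;from rig import env
go(env,[.553,.363,.24],152.4)
E
```

```text
t 6.25 at [0.5527 0.0853 0.2393] yaw 126.8990676926562 shift [-0.167   0.2219 -0.0005] turn -0.44507523109134417 q [ 0.1498  0.2527  1.7745  0.0013  1.1166 -2.0656]
```

{"api": "play_rows", "payload": {
  "moves": [
    [0,-0.01,0.015,0,-0.04],
    [0,-0.03,0.04,0,-0.1],
    [0,-0.052,0.07,0,-0.18],
    [0,-0.074,0.1,0,-0.26],
    [0,-0.096,0.13,0,-0.33],
    [0,-0.118,0.16,0,-0.39],
    [0,-0.14,0.188,0,-0.43],
    [0,-0.158,0.21,0,-0.445],
    [0,-0.167,0.222,0,-0.445],
    [0,-0.167,0.222,0,-0.445],
    [0,-0.167,0.222,0,-0.445],
    [0,-0.167,0.222,0,-0.445]
  ]
}}

```text
time: 7.25
eef_pos: [0.556, 0.358, 0.2398]
tool_rot: [[-0.47, -0.882, -0.001], [-0.882, 0.47, -0.002], [0.002, 0.0, -1.0]]
wrist_force: [-0.3, -1.0, -3.3]
gripper_width: 0.0137
finger_force: 60.0
```

```bash
python3 - <<'E'
from h import *;from rig import env
m=env.camera_model('wrist');im=env.camera('wrist');v=im[:,:,::-1].copy()
np.save('w3',m,allow_pickle=True);cv2.imwrite('pics/w3raw.png',v)
for P in ([.49,.243,.12],[.526,.312,.12],[.49,.243,.155]):
    q=proj(m,P)[0];print(q);cv2.circle(v,tuple(int(x) for x in q),3,(255,0,255),-1)
cv2.imwrite('pics/w3.png',v)
go(env,[.5113,.2838,.2],152.4)
E
```

```text
[328.0742  32.5196]
[328.8468 161.9541]
[328.9064  14.0524]
t 7.3 at [0.5561 0.3579 0.2401] yaw 151.91767353916657 shift [0.0865 0.0046 0.0402] turn -0.008418184811034898 q [ 0.5699  0.4094  1.5482 -0.0005  1.1854 -2.0814]
```

View pics/w3.png

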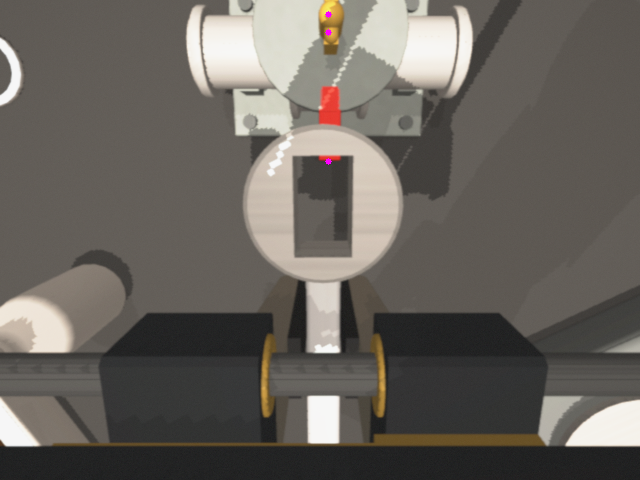

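The pointer tip at (330,160) and the stem at about (331,14) agree with my markers to within about 1.5 mm, so I'll move over the stem.

```bash
python3 - <<'E'
from h import *;from rig import env
go(env,[.5093,.2831,.2],152.4)
E
```

```text
t 7.3 at [0.5561 0.3579 0.2401] yaw 151.91767353916657 shift [0.088  0.0061 0.0402] turn -0.008418184811034898 q [ 0.5699  0.4094  1.5482 -0.0005  1.1854 -2.0814]
```

{"api": "play_rows", "payload": {
  "moves": [
    [0,0.01,0.001,0,-0.008],
    [0,0.03,0.003,0,-0.008],
    [0,0.055,0.005,0.01,-0.008],
    [0,0.075,0.006,0.02,-0.008],
    [0,0.085,0.006,0.035,-0.008],
    [0,0.088,0.006,0.04,-0.008],
    [0,0.088,0.006,0.04,-0.008],
    [0,0.088,0.006,0.04,-0.008],
    [0,0.088,0.006,0.04,-0.008],
    [0,0.088,0.006,0.04,-0.008]
  ]
}}

```text
time: 8.13
eef_pos: [0.5104, 0.2855, 0.2014]
tool_rot: [[-0.462, -0.887, 0.001], [-0.887, 0.462, 0.001], [-0.001, -0.001, -1.0]]
wrist_force: [0.6, 0.3, -3.1]
gripper_width: 0.0131
finger_force: 60.0
```

```bash
python3 - <<'E'
from h import *;from rig import env
a=env.camera('wrist')[60:360,170:490,::-1];
b=env.camera('side')[190:430,170:420,::-1];b=cv2.resize(b,None,fx=1.9,fy=1.9)
a=cv2.resize(a,None,fx=1,fy=1);v=np.zeros((456,800,3),np.uint8);v[:300,:320]=a;v[:,320:320+b.shape[1]]=b[:,:480]
cv2.imwrite('pics/w4.png',v)
go(env,[.5093,.2831,.1485],152.4)
E
```

```text
t 8.2333 at [0.5101 0.2854 0.2011] yaw 152.48946710118776 shift [ 0.0025 -0.0003  0.0526] turn 0.0015614954879411772 q [ 0.5076  0.3298  1.76   -0.      1.0507 -2.1539]
```

View pics/w4.png

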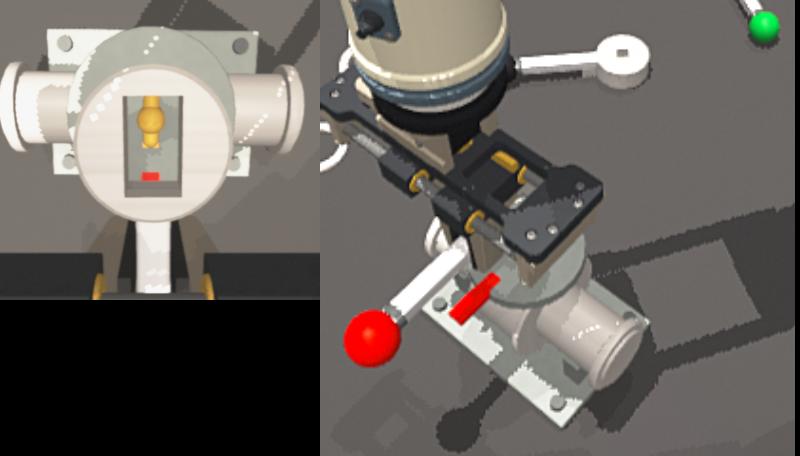

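Through the slot the stem top shows at crop (151,118), which is full-frame (321,178), against the slot centre at (323,206). I'll check that against the expected position.

```bash
python3 - <<'E'
from h import *;from rig import env
m=env.camera_model('wrist');o=env.get_obs();R=np.array(o['tool_rot'])
p=onz(m,(323.5,205),o['eef_pos'][2]);s=onz(m,(321,178),.152)
print('hub',p,'stem',s,'diff in tool',R.T@(s-p), 'pred px',proj(m,[*p[:2],.152]),proj(m,[.4887,.2437,.152]))
E
```

```text
hub [0.4889 0.2472 0.2011] stem [0.4872 0.2414 0.152 ] diff in tool [ 0.006  -0.0012  0.0491] pred px [[323.4582 190.2715]] [[320.5708 183.6671]]
```

{"api": "play_rows", "payload": {
  "moves": [
    [0,0.003,-0.001,0,0],
    [0,0.004,-0.001,0.004,0],
    [0,0.004,-0.001,0.008,0],
    [0,0.004,-0.001,0.012,0],
    [0,0.004,-0.001,0.016,0],
    [0,0.004,-0.001,0.02,0],
    [0,0.004,-0.001,0.024,0],
    [0,0.004,-0.001,0.028,0],
    [0,0.004,-0.001,0.03,0],
    [0,0.004,-0.001,0.03,0],
    [0,0.004,-0.001,0.03,0]
  ]
}}

```text
time: 9.15
eef_pos: [0.5086, 0.2808, 0.1705]
tool_rot: [[-0.462, -0.887, -0.0], [-0.887, 0.462, -0.0], [0.0, 0.0, -1.0]]
wrist_force: [-0.2, 0.8, -2.2]
gripper_width: 0.0133
finger_force: 60.0
```

```bash
python3 - <<'E'
from h import *;from rig import env
a=env.camera('wrist')[60:360,170:490,::-1];cv2.imwrite('pics/w5.png',a)
o=env.get_obs();print(o['wrist_force'],o['torque']);go(env,[.5093,.2831,.1485],152.4)
E
```

```text
[ 0.7537  0.226  -2.7225] [0.1666 0.0362 0.0225]
t 9.2 at [0.5087 0.2809 0.1707] yaw 152.4657135130844 shift [-0.0023  0.0005  0.0222] turn 0.001146917166375224 q [ 0.5019  0.3603  1.7925 -0.      0.9887 -2.1591]
```

View pics/w5.png

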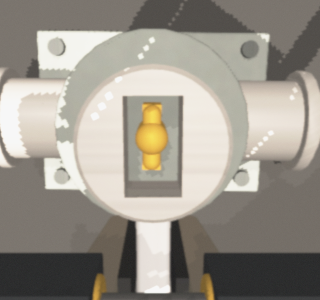

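The stem now stands inside the slot with no contact force, so I'll lower the rest of the way.

{"api": "play_rows", "payload": {
  "moves": [
    [0,0,0,0.004,0],
    [0,0,0,0.008,0],
    [0,0,0,0.012,0],
    [0,0,0,0.016,0],
    [0,0,0,0.019,0],
    [0,0,0,0.021,0],
    [0,0,0,0.022,0],
    [0,0,0,0.022,0]
  ]
}}

```text
time: 9.87
eef_pos: [0.5085, 0.2808, 0.1486]
tool_rot: [[-0.462, -0.887, -0.0], [-0.887, 0.462, -0.0], [0.0, 0.0, -1.0]]
wrist_force: [0.2, 0.1, -1.5]
gripper_width: 0.0132
finger_force: 60.0
```

{"api": "play_rows", "payload": {
  "moves": [
    [0,0,0,0.001,0],
    [0,0,0,0.001,0],
    [0,0,0,0.0015,0],
    [0,0,0,0.0015,0]
  ]
}}

```text
time: 10.2
eef_pos: [0.5087, 0.2809, 0.1485]
tool_rot: [[-0.462, -0.887, 0.0], [-0.887, 0.462, 0.0], [-0.0, -0.0, -1.0]]
wrist_force: [-5.2, -2.9, 11.0]
gripper_width: 0.0136
finger_force: 60.0
```

It is seated, with 11 N of contact at the expected height. I'll release and lift.

{"api": "play_rows", "payload": {
  "moves": [
    [0.5,0,0,0,0],
    [0.5,0,0,0,0],
    [0.5,0,0,0,0],
    [0.5,0,0,0,0],
    [0.5,0,0,0,0],
    [0.5,0,0,0,0],
    [0.5,0,0,-0.01,0],
    [0.5,0,0,-0.03,0],
    [0.5,0,0,-0.06,0],
    [0.5,0,0,-0.09,0],
    [0.5,0,0,-0.12,0],
    [0.5,0,0,-0.12,0]
  ]
}}

```text
time: 11.2
eef_pos: [0.5112, 0.2822, 0.274]
tool_rot: [[-0.462, -0.887, 0.008], [-0.887, 0.462, 0.004], [-0.008, -0.005, -1.0]]
wrist_force: [0.7, 0.3, 1.0]
gripper_width: 0.0459
finger_force: 0.0
```

```bash
python3 - <<'E'
from h import *;from rig import env
a=env.camera('wrist')[60:360,150:490,::-1]
b=cv2.resize(env.camera('scene')[150:300,340:500,::-1],None,fx=2.5,fy=2.5)
v=np.zeros((375,740,3),np.uint8);v[:300,:340]=a;v[:,340:]=b;cv2.imwrite('pics/w6.png',v)
o=env.get_obs();print(o['wrist_force'],o['gripper_width'],o['finger_force'],o['eef_pos'])
E
```

```text
[-0.2316 -0.5648  0.5531] 0.04605018583312529 0.0 [0.5092 0.2812 0.269 ]
```

View pics/w6.png

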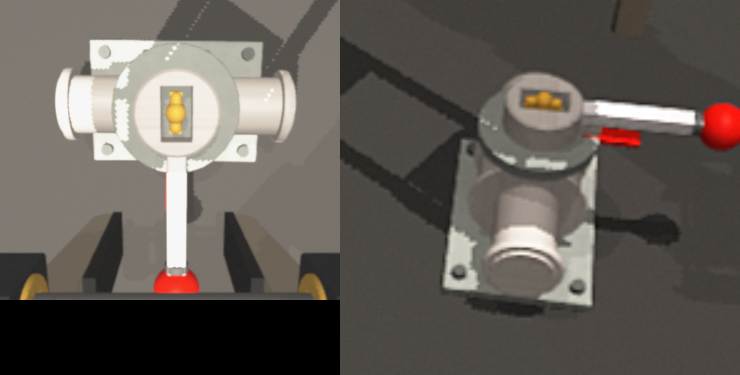

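The lever sits flat on the plate around the stem, with its arm along the pointer and the gripper clear. Handing in.

```bash
python3 -c "
from rig import env
print(env.close_job())"
```

```text
the job is handed in; nothing more can be done
None
```

The red-knobbed lever is seated flat on the grey plate over the stem, its arm along the red pointer, and let go; I handed the job in at about 11 s with no verdict returned, and the arm never went near the black-knobbed lever.

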